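Tighten the castor nut on the box dolly

ROBOT

A 6-joint arm with a two-finger parallel gripper is mounted at the origin on the work surface. World frame = base frame: x ahead of the robot, y to its left, z up, the work surface at z = 0. Lengths are in m, angles in degrees, forces in N, time in s.
With the tool pointing down it reaches from about 0.25 to 0.725 m from the base axis. Payload 9.7 kg.
Tool frame: the origin (TCP) lies midway between the tips of the shut fingers; the grasp point (between the pads) lies bot.hold_point_z behind it (bot.hold_point_z is the distance from the TCP to the grasp point, in m); z points along the fingers, y is the line along which they close (so a half turn about z gives the same grasp; the last joint's range is limited). The gripper opens to 85 mm and grips with 20 to 120 N. Pads are 22 mm wide; open, the fingers measure 114 mm over their backs; the gripper's body (76 mm by 85 mm) begins 54 mm behind the grasp point. The pads swing forward as they close: fully open they stand 13 mm farther back than shut.
Start: joints at [66.062, 4.979, 10.078, 95.1, 0, 90], TCP at [0.223, 0.503, 0.231] pointing down, gripper open.
Joint ranges: [-179.16, 179.16], [-48.56, 103.87], [-65.8, 70.77], [-126.05, 130.52], [-82.76, 87.17], [-180, 180]. Speed limits (degrees/s): [127.2, 127.2, 147.25, 180, 180, 180].

INTERFACE

Orientations are given as [roll, pitch, yaw] about the fixed x, y, z axes, in that order (R = Rz(yaw) Ry(pitch) Rx(roll)).
In Python, from workcell import bot, camera, camera_model, ticket gives the robot as it stands.
- The arm moves only by the tool send_rows, never from a script. Its argument "targets" is text: rows parted by semicolons, each of 5 numbers parted by spaces: the shift along the tool's x, y, z in mm, then the turn about the tool's z in degrees, then the closure in counts, from 0 (fully open) to 255 (shut). A call has 1 to 20 rows; each row is the pose to reach, as a shift and turn from the pose commanded when the call began, along the tool's axes at that moment; what a row does not reach only later rows make up. A row lasts 1/8 s, in which the tool goes at most 62.5 mm and 10.7 degrees, less where a joint would pass 70% of its speed; a pose out of reach is approached as far as the arm can. A call with a gripper value outside its range is refused whole. The fingers move at their own pace and stop on an object; "newtons" is the grip in N (left out, the last holds). Time passes only in rows, so rows that repeat a pose let the fingers close. It gives the time, the measured TCP pose, the force, the opening and the grip force at its end, in the units of the state.
- bot.get_obs(): the state, without advancing time (a new reading comes with each control period).
- camera(name): name is "scene" or "top" or "wrist"; returns the picture (420x560x3 uint8, blue, green, red); there is no depth.
- camera_model(name): a dict with "K" (3x3 intrinsics, pixels), "dist_coeffs" ([k1, k2, p1, p2, k3] as OpenCV has them; the pictures are not rectified), "pose" (4x4, takes a point from camera to world coordinates); the wrist camera has in their place "T_tool_cam" (4x4, takes a point from camera to tool coordinates, whose origin is the TCP and whose axes are the flange's). Camera axes: x right, y down, z forward; pixel columns grow to the right and rows downward; lengths in m; the calibration is good to about 2 mm. A picture is of the moment at which its call begins: read the wrist's pose just before it. camera_model takes no time and is no camera call.
- ticket.job_done(): hands the job in; it is judged then, once.
The state is a dict: "time": time; "q": joint angles; "qd": joint speeds; "joint_efforts": joint torques, N m; "ee_pos": TCP position; "tcp_rot": TCP orientation; "wrist_force": force on the tool from outside, world axes, zero at the start; "torque": the same for the moment, N m; "opening": finger opening in m; "grasp_force": force on a finger pad.
Only numpy, scipy, OpenCV 4.12 (cv2) and the standard library are available. Lean on these libraries where they do the work, as an engineer would, in place of code of your own. Each camera call takes 0.05 s, during which the arm holds its last target. There are 200 camera calls.

TASK

An adjustable wrench lies loosely around a castor nut on the deck of the box dolly, its jaws too wide. Roll the wrench's worm until the jaws just fit the nut, then swing the handle to turn that nut about an eighth of a turn (45 degrees) clockwise as seen from above. Leave the wrench on the nut and let go.

Things in the scene. Friction and masses are not known exactly. Their poses are not given: they have to be found in the camera images.
- wrench: Loose 0.7 kg steel adjustable wrench, flat on the dolly's plywood deck (75 mm above the table), jaws around the nut. Origin: deck level between the jaws, within 3 mm of the nut's axis. x points out of the mouth, y to the fixed jaw, z up. Handle: 24 mm wide, 17 mm high, from x -66 to -204 mm, sides free. Head: 17 mm high, x -66 to -20, y -26 to +32 mm. Jaws reach x +16 mm.
- worm_top (a point): Top of the worm: dark knurled roller in the wrench's head, 22 mm in diameter and length, axis along wrench y; 23 mm above the deck, 6 above the head; at wrench x -43, y -5 mm. Axes as the wrench's. Press on it with a fingertip (5 N or more), drag towards the jaws (+x) to close them: 11 mm of drag moves the jaw 3 mm. Takes a few 20 mm strokes, lifting between; slips harmlessly at the nut.
- jaw (a joint): Opening between the wrench's jaw faces in metres, moved by the worm and staying where it is left: 0.036 to 0.040 at the start, when the wrench turns freely round the nut; 0.030 when the jaws fit the nut closely.
- nut (a joint): Turn in rad of the nut inside the jaws, 0 at the start, growing clockwise as seen from above; stays where left, turns against 0.08 N m of friction. Steel hexagon on an upright axis, 30 mm across flats, 16 mm high, its stud 24 mm above the deck. Bare nuts at the deck's other corners and a small flat spanner on the deck are bystanders.

How it is judged (in metres and radians):
On the way, in this order (a step that is already met when the one before it is completed fails the run):
1. the worm has closed the jaws to within 2 mm of the nut's 30 mm, the nut not yet turned more than 10 degrees (value of joint jaw below 0.032 m and value of joint nut between -0.175 and 0.175 rad), for 0.2 s.
2. the nut is turned 30 to 60 degrees clockwise, the jaws still fitting (value of joint nut between 0.524 and 1.047 rad and value of joint jaw below 0.033 m), for 0.2 s.
At the end, for the whole second after the job is handed in: The nut stands 30 to 60 degrees clockwise of its start, the jaws still fit it (opening under 33 mm) and the wrench lies at rest, flat on the deck around the nut (origin within 20 mm of where it began, less than 10 mm above the deck, tilt under 10 degrees) (all of step 2 and height (world z) of wrench below 0.085 m and angle between wrench's own z axis and vertical below 0.17 rad and linear speed of wrench below 0.02 m/s and distance of wrench from where it was at the start of the episode below 0.02 m); the robot touches nothing.
It also fails if it takes over 48 s, if anything falls off the work surface, if the arm or the gripper's body presses on something with over 40 N, if the wrist force passes 120 N, or if a joint passes its speed limit or range.

## Working session

There is one attempt and no reset: what is moved stays moved. The work goes in short steps, Python scripts to look and compute and a tool call to move; the robot and the scene stay as the last step left them, time stands still between calls to the robot, and variables do not carry over. Pictures are saved under pics/ and viewed, at most 10 in all, crops included, and the job is handed in when it is done.

Besides the shell and the picture viewer there is one more tool, called after ">>>" as a command line: name --argument value ..., lists and objects as JSON in quotes. send_rows: Moves the arm, as the interface text tells. Its arguments: {"type":"object","properties":{"targets":{"type":"string"},"newtons":{"type":"number"}},"required":["targets"]}

```bash
ls; mkdir -p pics
python3 - <<'E'
from workcell import bot,camera,camera_model
import cv2,numpy as np
o=bot.get_obs();print({k:np.round(v,3) for k,v in o.items()},bot.hold_point_z)
a=camera("top");b=camera("scene")
cv2.imwrite("pics/top.png",a);cv2.imwrite("pics/scene.png",b)
for n in("top","wrist"):
  print({k:np.round(v,4).tolist() for k,v in camera_model(n).items()})
E
```

```text
pics
{'time': np.float64(0.0), 'q': array([6.6062e+01, 5.0130e+00, 1.0032e+01, 9.5100e+01, 1.0000e-03,
       9.0001e+01]), 'qd': array([-0.023,  0.001,  0.077,  0.014, -0.114,  0.043]), 'joint_efforts': array([ 0.0000e+00, -5.2039e+01,  4.6480e+01,  1.7000e-02, -0.0000e+00,
        0.0000e+00]), 'ee_pos': array([0.223, 0.502, 0.231]), 'tcp_rot': array([-1.79920e+02, -1.00000e-03,  1.56061e+02]), 'wrist_force': array([ 1.026, -1.14 ,  0.551]), 'torque': array([ 0.011,  0.042, -0.073]), 'grasp_force': np.float64(0.0), 'opening': np.float64(0.085)} 0.0187
{'K': [[473.9113, 0.0, 281.8536], [0.0, 473.9113, 208.4863], [0.0, 0.0, 1.0]], 'dist_coeffs': [-0.1622, 0.0, 0.0, 0.0, 0.0], 'pose': [[0.0196, -0.9917, 0.1272, 0.5459], [-0.9998, -0.0187, 0.0082, -0.0239], [-0.0058, -0.1273, -0.9918, 0.7614], [0.0, 0.0, 0.0, 1.0]]}
{'K': [[309.7112, 0.0, 281.867], [0.0, 309.7112, 207.0826], [0.0, 0.0, 1.0]], 'dist_coeffs': [0.0153, 0.0, 0.0, 0.0, 0.0], 'T_tool_cam': [[-0.0005, -0.9642, -0.2654, 0.068], [1.0, -0.0004, -0.0003, 0.0003], [0.0002, -0.2654, 0.9642, -0.1418], [0.0, 0.0, 0.0, 1.0]]}
```

View pics/top.png

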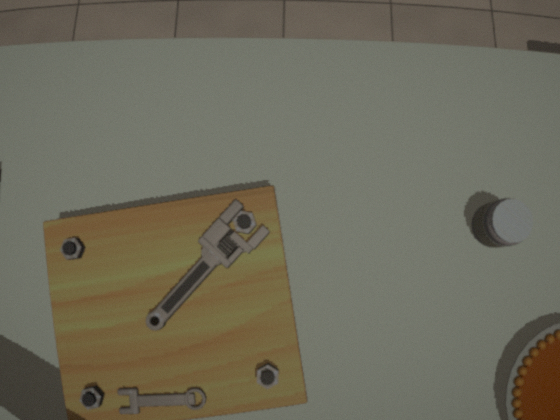

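View pics/scene.png

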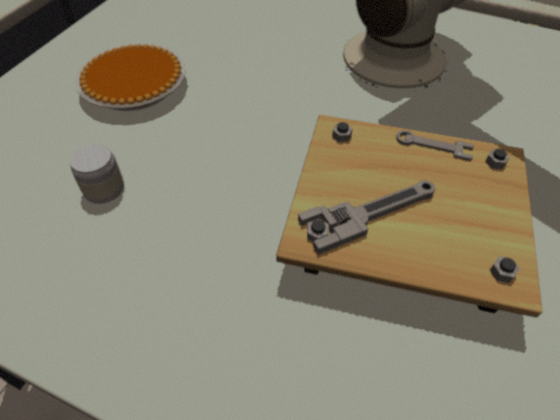

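The top view shows the castor nut's stud at about (245,221), the worm at about (229,243) and the handle-end hole at (156,320). The fixed jaw is at the upper left. The scene view agrees with this.

```bash
cat > h.py <<'E'
import cv2,numpy as np
from workcell import bot,camera,camera_model
from scipy.spatial.transform import Rotation as R
def cast(name,uv,z,T=None):
    m=camera_model(name);T=np.array(m["pose"]) if T is None else T
    p=cv2.undistortPoints(np.array(uv,float).reshape(-1,1,2),np.array(m["K"]),np.array(m["dist_coeffs"])).reshape(-1,2)
    d=np.c_[p,np.ones(len(p))]@T[:3,:3].T
    return T[:3,3]+d*((np.broadcast_to(z,len(p))-T[2,3])/d[:,2])[:,None]
def toolT(o):
    T=np.eye(4);T[:3,:3]=R.from_euler("xyz",o["tcp_rot"],degrees=True).as_matrix();T[:3,3]=o["ee_pos"];return T
def totool(o,P):
    T=toolT(o);return np.round((np.atleast_2d(P)-T[:3,3])@T[:3,:3]*1000,1)
E
python3 - <<'E'
from h import *
P=cast("top",[[245,221],[229,243],[156,320],[210,258],[168,305]],[.099,.098,.092,.092,.092]);print(P.round(4))
a=P[0]-P[2];print(np.hypot(*a[:2]),np.degrees(np.arctan2(a[1],a[0])))
b=P[3]-P[4];print(np.degrees(np.arctan2(b[1],b[0])), np.linalg.norm(P[0]-P[1]))
s=cast("scene",[[318,227],[426,187]],[.099,.092]);print(s.round(4));o=bot.get_obs()
print(totool(o,P))
im=camera("top");cv2.imwrite("pics/z.png",cv2.resize(im[190:340,140:290],(600,600),interpolation=cv2.INTER_CUBIC))
E
```

```text
[[0.6121 0.0331 0.099 ]
 [0.5808 0.0548 0.098 ]
 [0.4695 0.1564 0.092 ]
 [0.5592 0.0819 0.092 ]
 [0.4913 0.1398 0.092 ]]
0.1886029047353196 -40.85135782198178
-40.427314366823296 0.03816928081065424
[[0.615  0.0381 0.099 ]
 [0.4697 0.1609 0.092 ]]
[[-546.1 -271.   132. ]
 [-508.6 -263.9  132.9]
 [-365.6 -216.2  138.9]
 [-477.9 -247.9  138.9]
 [-392.3 -222.5  138.9]]
```

View pics/z.png

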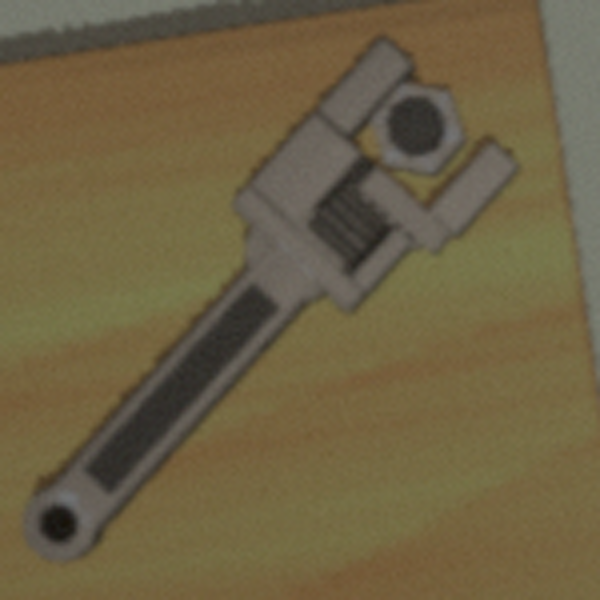

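The zoomed crop shows the worm at full-image (228,247), the stud at (243.8,221.5) and the handle axis at about −41° in the world. That fits the given sizes, so I'll hover over the worm with the fingers shut.

>>> send_rows --targets "-504 -262 30 17 255;-504 -262 30 17 255;-504 -262 30 17 255;-504 -262 30 17 255;-504 -262 30 17 255;-504 -262 30 17 255;-504 -262 30 17 255;-504 -262 30 17 255;-504 -262 30 17 255;-504 -262 30 17 255;-504 -262 30 17 255;-504 -262 30 17 255;-504 -262 30 17 255" --newtons 40

```text
time: 1.78
ee_pos: [0.577, 0.0599, 0.2017]
tcp_rot: [180.0, 0.0, 139.2]
wrist_force: [0.2, -0.4, 0.1]
opening: -0.0001
grasp_force: 0.0
```

Run:
```python
from h import *
o=bot.get_obs();print(o["time"],o["ee_pos"],o["tcp_rot"],o["opening"],o["q"].round(1))
cv2.imwrite("pics/w1.png",camera("wrist"))
```

```text
1.775 [0.57701371 0.05990032 0.20172727] [1.79973023e+02 1.66519281e-02 1.39162652e+02] -0.00013893541523855518 [ 5.9  8.6 10.8 92.1  0.  46.8]
```

View pics/w1.png

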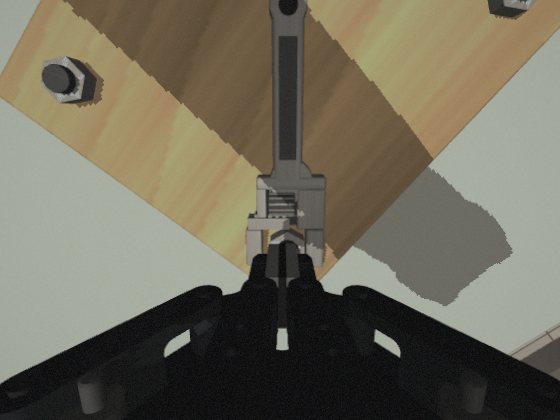

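The wrist view shows the worm centre near (283,204), the handle panel centre at (288,97) and the hole at (288,6). The handle is well aligned with the tool x axis.

Run:
```python
from h import *
o=bot.get_obs();T=toolT(o)@np.array(camera_model("wrist")["T_tool_cam"])
P=cast("wrist",[[283,204],[288,6],[288,97],[289,170],[275,174],[325,178]],[.098,.09,.092,.092,.092,.092],T);print(P.round(4))
for q in (P[1]-P[2],P[1]-P[3]):print(np.degrees(np.arctan2(q[1],q[0])))
print(totool(o,P))
```

```text
[[0.5754 0.0624 0.098 ]
 [0.4683 0.1597 0.09  ]
 [0.515  0.1197 0.092 ]
 [0.5581 0.0839 0.092 ]
 [0.5531 0.0731 0.092 ]
 [0.5825 0.1019 0.092 ]]
139.41041654746516
139.82056885711762
[[  3.    0.9 103.7]
 [147.6   4.4 111.7]
 [ 86.2   4.7 109.7]
 [ 30.1   5.8 109.7]
 [ 26.8  -5.7 109.7]
 [ 23.5  35.4 109.7]]
```

>>> send_rows --targets "12 0 60 0 255;12 0 97 0 255;12 0 97 0 255;12 0 100 0 255;12 0 102 0 255;12 0 103 0 255;12 0 104 0 255;12 0 104 0 255"

```text
time: 2.82
ee_pos: [0.5688, 0.0666, 0.0977]
tcp_rot: [180.0, 0.0, 139.1]
wrist_force: [1.2, 0.3, 2.0]
opening: 0.0002
grasp_force: 0.9
```

>>> send_rows --targets "0 0 1 0 255;0 0 1 0 255"

```text
time: 3.08
ee_pos: [0.5688, 0.0666, 0.0975]
tcp_rot: [179.9, 0.1, 139.1]
wrist_force: [-1.3, 0.1, 8.6]
opening: -0.0
grasp_force: 3.8
```

In contact at about 7 N/mm. I'll press a little more and make the first stroke.

>>> send_rows --targets "0 0 1 0 255;-4 0 1 0 255;-8 0 1 0 255;-12 0 1 0 255;-16 0 1 0 255;-20 0 1 0 255;-20 0 1 0 255"

```text
time: 3.95
ee_pos: [0.5846, 0.0531, 0.0971]
tcp_rot: [179.9, 0.2, 139.0]
wrist_force: [0.5, -2.3, 10.0]
opening: -0.0003
grasp_force: 5.3
```

>>> send_rows --targets "0 0 -8 0 255;20 0 -8 0 255;20 0 -1 0 255;20 0 0 0 255;20 0 0 0 255"

```text
time: 4.58
ee_pos: [0.5676, 0.0678, 0.0964]
tcp_rot: [179.9, -0.1, 139.1]
wrist_force: [-8.2, 4.7, 14.0]
opening: 0.0005
grasp_force: 8.4
```

>>> send_rows --targets "0 0 -6 0 255;-5 0 -6 0 255;-5 0 0 0 255;-5 0 0 0 255"

```text
time: 5.08
ee_pos: [0.5734, 0.0627, 0.0976]
tcp_rot: [179.9, 0.2, 139.0]
wrist_force: [-3.8, -2.3, 19.0]
opening: -0.0001
grasp_force: 9.8
```

>>> send_rows --targets "-4 0 0 0 255;-8 0 0 0 255;-12 0 0 0 255;-16 0 0 0 255;-16 0 0 0 255;-16 0 -8 0 255;-16 0 -30 0 255;60 0 -80 0 255;60 0 -80 0 255;60 0 -80 0 255;60 0 -80 0 255"

```text
time: 6.45
ee_pos: [0.5272, 0.1023, 0.1742]
tcp_rot: [-179.9, -0.0, 139.1]
wrist_force: [-0.1, 0.6, -0.6]
opening: -0.0001
grasp_force: 0.0
```

Run:
```python
from h import *
o=bot.get_obs();print(o["time"],o["ee_pos"],o["tcp_rot"])
a=camera("top")[190:340,140:290]
w=camera("wrist");cv2.imwrite("pics/w2full.png",w)
cv2.imwrite("pics/c2.png",np.hstack([cv2.resize(a,(400,400),interpolation=2),cv2.resize(w[120:320,180:380],(400,400),interpolation=2)]))
```

```text
6.45 [0.52715055 0.10229376 0.17415391] [-1.79947811e+02 -1.60366907e-02  1.39063393e+02]
```

View pics/c2.png

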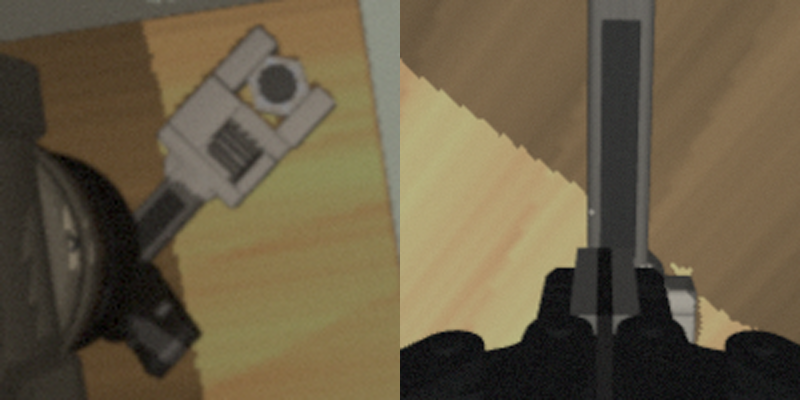

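The jaws now look almost closed on the nut, with the worm at about (228,245.5) in the top image. I'll make two more strokes to be certain, since the worm slips harmlessly at the nut.

>>> send_rows --targets "-60 0 40 0 255;-60 0 70 0 255;-60 0 78 0 255;-60 0 79.5 0 255;-60 0 79.5 0 255;-64 0 79.5 0 255;-68 0 79.5 0 255;-72 0 79.5 0 255;-76 0 79.5 0 255;-76 0 79.5 0 255"

```text
time: 7.8
ee_pos: [0.5833, 0.054, 0.0974]
tcp_rot: [179.9, -0.2, 139.1]
wrist_force: [-12.2, 7.2, 18.1]
opening: 0.0001
grasp_force: 8.8
```

>>> send_rows --targets "0 0 -8 0 255;16 0 -8 0 255;16 0 -1 0 255;16 0 0 0 255;16 0 0 0 255;12 0 0 0 255;8 0 0 0 255;4 0 0 0 255;0 0 0 0 255;0 0 0 0 255"

```text
time: 9.05
ee_pos: [0.5828, 0.0552, 0.0975]
tcp_rot: [179.8, -0.2, 139.2]
wrist_force: [-13.9, 10.9, 22.2]
opening: 0.0001
grasp_force: 11.0
```

>>> send_rows --targets "0 0 -8 0 255;0 0 -60 0 255;100 -110 -100 0 255;100 -110 -100 0 255;100 -110 -100 0 255;100 -110 -100 0 255;100 -110 -100 0 255"

```text
time: 9.93
ee_pos: [0.4372, 0.0352, 0.1952]
tcp_rot: [-180.0, 0.0, 139.1]
wrist_force: [-0.0, 0.3, 0.2]
opening: 0.0002
grasp_force: 0.0
```

Run:
```python
from h import *
o=bot.get_obs();print(o["time"],o["ee_pos"],o["tcp_rot"])
a=camera("top")[190:340,140:290]
w=camera("wrist")
cv2.imwrite("pics/c3.png",np.hstack([cv2.resize(a,(400,400),interpolation=2),cv2.resize(w,(400,300),interpolation=2)[:, :].repeat(1,0) if 0 else cv2.copyMakeBorder(cv2.resize(w,(400,300)),0,100,0,0,0)]))
```

```text
9.925 [0.43720852 0.03521682 0.19521233] [-1.79991455e+02  9.16954706e-03  1.39055598e+02]
```

View pics/c3.png

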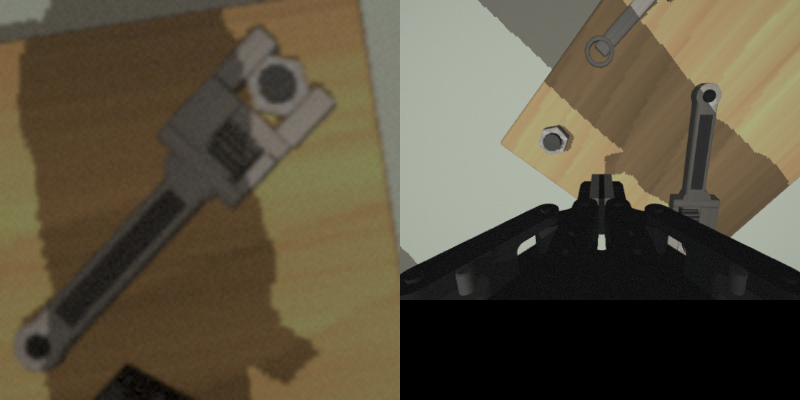

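The third view shows the jaws closed snugly on the nut, with the stud at full-image (243.9,221.5) and the hole at (153.9,319.7). The worm's reaction rose to about 17 N, so it was slipping at the nut. Next I'll lower the shut fingers beside the handle on its clockwise-push side.

>>> send_rows --targets "8 40 0 0 255;8 75 0 0 255;8 75 50 0 255;8 75 95 0 255;8 75 113 0 255;8 75 113 0 255;8 75 113 0 255"

```text
time: 10.9
ee_pos: [0.4808, 0.0973, 0.0845]
tcp_rot: [179.9, 0.1, 139.1]
wrist_force: [0.4, -0.0, 0.6]
opening: 0.0001
grasp_force: 0.0
```

>>> send_rows --targets "0 10 2 0 255;0 21 2 0 255;1 28 2 3 255;2 36 2 6 255;2 43 2 9 255;1 50 2 12 255;1 58 2 15 255;0 65 2 18 255;-2 72 2 21 255;-4 79 2 24 255;-4 79 2 24 255"

```text
time: 12.28
ee_pos: [0.5351, 0.1546, 0.0816]
tcp_rot: [180.0, 0.0, 115.0]
wrist_force: [-3.1, -2.7, 4.7]
opening: 0.0002
grasp_force: 2.8
```

Run:
```python
from h import *
o=bot.get_obs();print(o["time"],o["ee_pos"],o["tcp_rot"])
a=camera("top");cv2.imwrite("pics/c4.png",cv2.resize(a[180:340,130:290],(560,560),interpolation=2))
```

```text
12.275 [0.53510672 0.15462715 0.08160467] [1.79998672e+02 3.75458381e-02 1.15026874e+02]
```

View pics/c4.png

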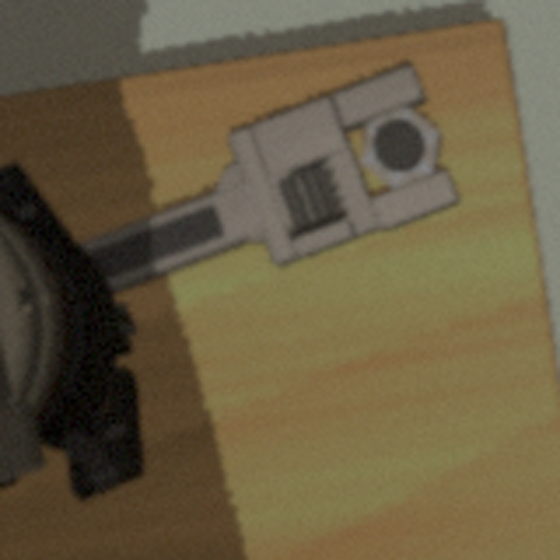

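The picture shows the wrench turned about 25°, flat, with the nut seated in the jaws (stud at crop (400,145)). I'll continue to about 47°, back off and lift.

>>> send_rows --targets "1 7 -1 3 255;1 15 -1 6 255;1 22 -1 9 255;1 29 -1 12 255;0 37 -1 15 255;-1 44 -1 18 255;-2 51 -1 21 255;-4 56 -1 23 255;-4 56 -1 23 255;4 38 -1 23 255;4 38 -40 23 255;4 20 -100 23 255;60 -60 -120 23 255;120 -120 -120 23 255;120 -120 -120 23 255;120 -120 -120 23 255;120 -120 -120 23 255"

```text
time: 14.45
ee_pos: [0.3756, 0.2125, 0.2012]
tcp_rot: [179.9, -0.0, 92.1]
wrist_force: [0.6, -0.1, 0.3]
opening: 0.0001
grasp_force: 0.0
```

Run:
```python
from h import *
o=bot.get_obs();print(o["time"],o["ee_pos"],o["tcp_rot"])
a=camera("top");cv2.imwrite("pics/c5.png",cv2.resize(a[160:320,100:290],(760,600),interpolation=2))
```

```text
14.45 [0.37556528 0.21246181 0.20115981] [ 1.79908210e+02 -2.72664897e-02  9.21376622e+01]
```

View pics/c5.png

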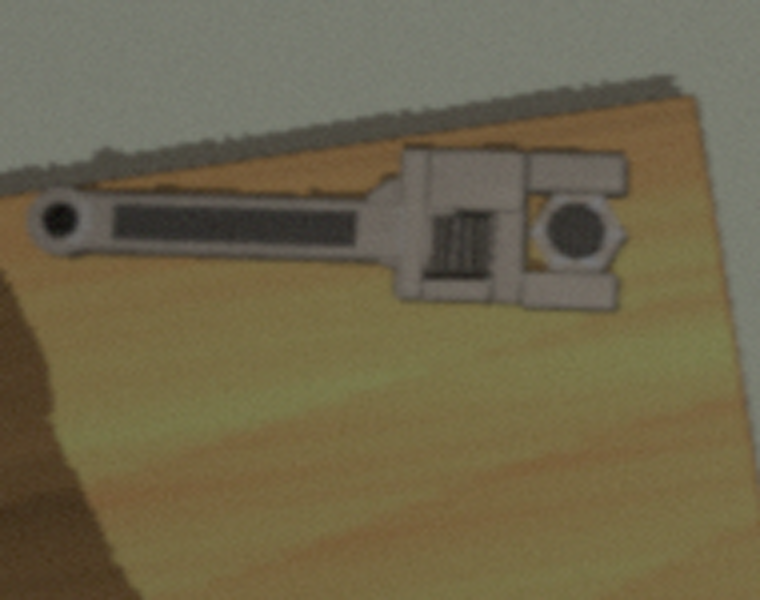

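The wrench lies flat on the nut at about 48° of turn, and the arm is clear. I'll compare the nut's hexagon before and after to confirm its turn.

Run:
```python
from h import *
a=cv2.imread("pics/top.png");b=camera("top")
f=lambda i:cv2.resize(i[203:239,226:262],(390,390),interpolation=cv2.INTER_CUBIC)
cv2.imwrite("pics/n.png",cv2.convertScaleAbs(np.hstack([f(a),f(b)]),alpha=1.6))
P=cast("top",[[100+60/4,160+220/3.75],[100+576/4,160+230/3.75]],[.092,.099]);d=P[0]-P[1];print(P,np.degrees(np.arctan2(d[1],d[0])))
```

```text
[[0.61225386 0.22387684 0.092     ]
 [0.61162724 0.03445967 0.099     ]] 89.81045580521933
```

View pics/n.png

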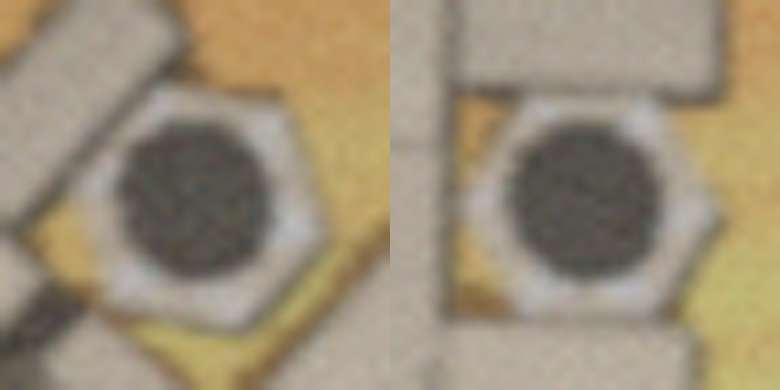

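The hexagon's vertices sit at about 12° before and 2° after (mod 60). That is a clockwise turn of about 50°, which agrees with the handle's 49.7° and is within 30–60°. Handing in.

```bash
python3 -c "
from workcell import ticket
print(ticket.job_done())"
```

```text
the job is handed in; nothing more can be done
None
```

I closed the jaws onto the nut, turned it about 50° clockwise (measured from the camera images), left the wrench flat on it and handed the job in with the arm clear; no verdict was returned.

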